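# Strip the drill jig's tight bushes and check its seats

### The job

Free the tight guide bushes from the drill jig by twisting each one back and forth while easing it up, without lifting the jig plate out of its base, and put them in the plastic tub. Then take the gauge pen, hold it upright and press its sprung nose gently for about a second on the small ring mark of each of the three seats, in the order one dot, two dots, three dots, whether or not a bush sat there, and stand the pen back in its stand. Leave the other things on the bench as they are.

Things in the scene. Friction and masses are not known exactly. Their poses are not given: they have to be found in the camera images.
- jig_base: jig base, dark steel, fixed to the bench: 147 x 267 mm foot plate 12 mm thick, with four fences 12 mm wide whose tops are 24 mm above the bench. Origin: centre of its underside, on the bench. y is its long direction
- jig_plate: jig plate, bright aluminium, 100 x 220 x 20 mm, 0.95 kg, lying loose in the base between the fences, which keep it from turning (1.5 mm of play); its underside is 12 mm and its top 32 mm above the bench. Origin: centre of its underside; y along its length, z up. Its three bores lie in a row, at x = +10 mm and y = -72, 0 and +72 mm
- bore_1 (a point): centre of the mouth, in the plate's top face, of the bore marked with one dot (-y end), 31 mm wide. Sprung rubber-tipped plungers in its wall grip the shank with about 18 N of friction: a straight pull of about 8 N at an end bore, 11 to 15 N in the middle, lifts the plate first. While a bush is being turned it slides easily: take about 2 mm of rise per radian. It is free after about 15 mm
- bore_2 (a point): the same of the middle bore, marked with two dots
- bore_3 (a point): the same of the bore marked with three dots (+y end)
- bush_a: guide bush, bare steel, 0.2 kg; two or three of the three are there, each tight in one of the plate's bores. Origin: on its axis, in the underside of its flange (which sits on the plate's top). z along the axis: shank 26 mm diameter from z = -18 to 0 mm, flange 56 mm diameter from 0 to 6, knurled round boss to grip, 36 mm diameter, from 6 to 28
- bush_b: guide bush, bare steel, 0.2 kg; two or three of the three are there, each tight in one of the plate's bores. Origin: on its axis, in the underside of its flange (which sits on the plate's top). z along the axis: shank 26 mm diameter from z = -18 to 0 mm, flange 56 mm diameter from 0 to 6, knurled round boss to grip, 36 mm diameter, from 6 to 28
- bush_c: guide bush, bare steel, 0.2 kg; two or three of the three are there, each tight in one of the plate's bores. Origin: on its axis, in the underside of its flange (which sits on the plate's top). z along the axis: shank 26 mm diameter from z = -18 to 0 mm, flange 56 mm diameter from 0 to 6, knurled round boss to grip, 36 mm diameter, from 6 to 28
- seat_1 (a point): marked test spot, an 11 mm ring mark on the plate's top face, on the seat of the bore marked with one dot, 21.5 mm from the bore's centre on the plate's -x side. The flange of a bush that sits in the bore covers it. The dots are 5 mm dark spots near the plate's -x edge
- seat_2 (a point): the same on the seat of the middle bore, marked with two dots
- seat_3 (a point): the same on the seat of the bore marked with three dots
- gauge_pen: coating-thickness gauge pen, 137 mm long, 0.16 kg, nose down in its stand. Origin: tip of its nose when out; z up the pen. From the tip: steel nose 10 mm diameter to 18 mm, cone to 35 mm, round barrel 26 mm diameter from 35 mm to the top, grey, its last 15 mm a black cap with a small round display. In the stand the top 70 mm stand out; grip it 95 to 110 mm from the tip
- pen_tip (a point): the rounded tip of the pen's nose; it moves with the nose
- pen_nose (a joint): the pen's sprung nose, m: 0 when out, 0.010 when pushed fully in; about 2 N start it and 7 N push it right in. Pressed in by more than 2 mm it is reading
- pen_stand: pen stand, black block 66 x 66 mm and 74 mm high on a 92 mm foot, fixed to the bench. Origin: centre of its underside. In it a well, 34 mm wide, from the top down to a ledge 42 mm above the bench with a 20 mm hole for the cone and nose: the lower end of the pen's barrel rests on the ledge, the pen's tip 7 mm above the bench
- tub: translucent white plastic tub, round, 170 mm across the rim and 48 mm high, its flat floor about 120 mm across and 6 mm above the bench, its wall sloping outward; loose, 0.25 kg. Origin: centre of its underside
- drill_stand: bystander: bench drill on its stand, fixed to the right of the jig; keep the arm clear of it. Its foot is 0.25 m long and its head and column reach 0.35 m above the bench. Origin: on the bench, within its foot
- oil_bottle: bystander: small brown dropper bottle, 34 mm diameter, 102 mm tall, loose. Origin: centre of its underside
- screwdriver: bystander: blue-handled screwdriver, 141 mm long along its y axis, lying loose. Origin: centre of its underside
Mind the look-alikes: they are no part of the job. Leave any red or yellow look-alike of the bush_a alone.

How it is judged (in metres and radians):
On the way, in this order (a step that is already met when the one before it is completed fails the run):
1. every bush that was there is in the tub (horizontal distance between each of bush_a, bush_b, bush_c and tub below 0.072 m and z of each of bush_a, bush_b, bush_c in the frame of tub below 0.07 m), for 0.2 s.
2. the gauge pen, held upright, is pressed on the marked spot of the seat with one dot (distance between pen_tip and seat_1 below 0.007 m and value of joint pen_nose above 0.002 m and angle between gauge_pen's own z axis and vertical below 0.2 rad and contact force between gauge_pen and jig_plate above 1 N), for 0.3 s.
3. the gauge pen, held upright, is pressed on the marked spot of the seat with two dots (distance between pen_tip and seat_2 below 0.007 m and value of joint pen_nose above 0.002 m and angle between gauge_pen's own z axis and vertical below 0.2 rad and contact force between gauge_pen and jig_plate above 1 N), for 0.3 s.
4. the gauge pen, held upright, is pressed on the marked spot of the seat with three dots (distance between pen_tip and seat_3 below 0.007 m and value of joint pen_nose above 0.002 m and angle between gauge_pen's own z axis and vertical below 0.2 rad and contact force between gauge_pen and jig_plate above 1 N), for 0.3 s.
At the end, for the whole second after the job is handed in: every bush that was there lies in the tub (within 72 mm of its axis, not above 70 mm), the tub stands level, the plate lies flat in its base, and the pen stands in its stand (within 10 mm of its axis, at most 9 mm above its home, tilted less than 0.2 rad); all at rest (all of step 1 and linear speed of each of bush_a, bush_b, bush_c, gauge_pen below 0.03 m/s and angle between tub's own z axis and vertical below 0.1 rad and z of jig_plate in the frame of jig_base below 0.015 m and angle between jig_plate's own z axis and vertical below 0.03 rad and horizontal distance between gauge_pen and pen_stand below 0.01 m and angle between gauge_pen's own z axis and vertical below 0.2 rad and z of gauge_pen in the frame of pen_stand below 0.016 m); the robot touches nothing.
It fails at once if the jig plate is tipped or lifted out of its base (raised by more than 15 mm or tilted by more than 0.1 rad) (z of jig_plate in the frame of jig_base above 0.027 m or angle between jig_plate's own z axis and vertical above 0.1 rad).
It fails at once if the pen is pressed on the plate with more than 30 N (contact force between gauge_pen and jig_plate above 30 N).
It fails at once if a bystander (oil bottle or screwdriver) is moved by more than 40 mm (distance of any of oil_bottle, screwdriver from where it was at the start of the episode above 0.04 m).
Of bush_a, bush_b, bush_c only 2 to 3 are there at a start; the rules pass over those that are not, and their reading is None.
At some moment in a run one of tub may be knocked a few centimetres aside while the robot is not near it.
It also fails if it takes over 210 s, if anything falls off the work surface, if the arm or the gripper's body presses on something with over 40 N, if the wrist force passes 120 N, or if a joint passes its speed limit or range.

### The arm

A 6-joint arm with a two-finger parallel gripper is mounted at the origin on a cart in front of the work surface, level with it; the furniture and walls round the work are solid. World frame = base frame: x ahead of the robot, y to its left, z up, the work surface at z = 0. Lengths are in m, angles in degrees, forces in N, time in s.
With the tool pointing down it reaches from about 0.25 to 0.725 m from the base axis. Payload 9.7 kg.
Tool frame: the origin (TCP) lies between the finger pads; the fingertips stand 19 mm ahead of it and the grasp point (between the pads) is the TCP; z points along the fingers, y is the line along which they close (so a half turn about z gives the same grasp; the last joint's range is limited). The gripper opens to 85 mm and grips with 20 to 120 N. Pads are 22 mm wide; open, the fingers measure 114 mm over their backs; the gripper's body (76 mm by 85 mm) begins 54 mm behind the grasp point. The pads swing forward as they close: fully open they stand 13 mm farther back than shut.
Start: joints at [-70.531, 4.979, 10.078, 95.1, 0, 90], TCP at [0.183, -0.519, 0.25] pointing down, gripper open.
Joint ranges: [-179.16, 179.16], [-48.56, 103.87], [-65.8, 70.77], [-126.05, 130.52], [-82.76, 87.17], [-180, 180]. Speed limits (degrees/s): [127.2, 127.2, 147.25, 180, 180, 180].

### API

Orientations are given as [roll, pitch, yaw] about the fixed x, y, z axes, in that order (R = Rz(yaw) Ry(pitch) Rx(roll)).
In Python, from workcell import telemetry, camera, calibration, workorder gives the robot as it stands.
- The arm moves only by the tool play_rows, never from a script. Its argument "increments" is a list of rows, each a list of 3 entries, a list of its own where there are three numbers: the shift along the tool's x, y, z in mm, then the turn, a rotation vector about the tool's x, y, z in degrees, then the closure, from 0 (fully open) to 1 (shut). In form: [[[x, y, z], [ax, ay, az], jaw], ...]. A call has 1 to 20 rows; each row is the pose to reach, as a shift and turn from the pose commanded when the call began, along the tool's axes at that moment; what a row does not reach only later rows make up. A row lasts 1/10 s, in which the tool goes at most 50 mm and 8.59 degrees, less where a joint would pass 70% of its speed; a pose out of reach is approached as far as the arm can. A call with a gripper value outside its range is refused whole. The fingers move at their own pace and stop on an object; "grip_force" is the grip in N (left out, the last holds). Time passes only in rows, so rows that repeat a pose let the fingers close. It gives the time, the measured TCP pose, the force, the opening and the grip force at its end, in the units of the state.
- telemetry.get_obs(): the state, without advancing time (a new reading comes with each control period).
- camera(name): name is "side" or "top" or "wrist"; returns (picture, depth): 420x560x3 uint8, red, green, blue; 420x560 float32, m along the optical axis (not along the pixel's ray), 0 where there is no reading.
- calibration(name): a dict with "vertical_fov" (degrees; the focal length in pixels is half the picture's height over the tangent of half this angle, whatever the lens; pixels are square), "cx", "cy" (the principal point, pixels), "k1" (the pictures are not rectified: a ray, as slopes to the right and down, at radius r is drawn at 1 + k1 r^2 times it, then the intrinsics apply), "rvec" (rotation vector, rad) and "tvec" (3), from world to camera coordinates, as OpenCV has them; the wrist camera has in their place "hand_eye" (4x4, takes a point from camera to tool coordinates, whose origin is the TCP and whose axes are the flange's). Camera axes: x right, y down, z forward; pixel columns grow to the right and rows downward; lengths in m; the calibration is good to about 2 mm. A picture is of the moment at which its call begins: read the wrist's pose just before it. calibration takes no time and is no camera call.
- workorder.job_done(): hands the job in; it is judged then, once.
The state is a dict: "time": time; "q": joint angles; "qd": joint speeds; "joint_efforts": joint torques, N m; "ee_pos": TCP position; "tcp_rot": TCP orientation; "wrist_force": force on the tool from outside, world axes, zero at the start; "torque": the same for the moment, N m; "opening": finger opening in m; "grasp_force": force on a finger pad.
Only numpy, scipy, OpenCV 4.12 (cv2) and the standard library are available. Lean on these libraries where they do the work, as an engineer would, in place of code of your own. Each camera call takes 0.05 s, during which the arm holds its last target. There are 200 camera calls.

## Working session

There is one attempt and no reset: what is moved stays moved. The work goes in short steps, Python scripts to look and compute and a tool call to move; the robot and the scene stay as the last step left them, time stands still between calls to the robot, and variables do not carry over. Pictures are saved under pics/ and viewed, at most 14 in all, crops included, and the job is handed in when it is done.

Besides the shell and the picture viewer there is one more tool, called after "Emit:" as name([rows], argument=value, ...), one row to a line, values as JSON. play_rows: Moves the arm, as the interface text tells. Its arguments: {"type":"object","properties":{"increments":{"type":"array"},"grip_force":{"type":"number"}},"required":["increments"]}

```bash
mkdir -p pics; cat > h.py <<'E'
import numpy as np, cv2, pickle
from scipy.spatial.transform import Rotation as R
from workcell import telemetry, camera, calibration, workorder
def snap(name,fn=None):
    o=telemetry.get_obs(); im,d=camera(name); c=calibration(name)
    if fn: cv2.imwrite('pics/'+fn,im[:,:,::-1])
    return o,im,d,c
def world(o,d,c,name):
    H,W=d.shape; f=H/2/np.tan(np.radians(c['vertical_fov'])/2)
    K=np.array([[f,0,c['cx']],[0,f,c['cy']],[0,0,1]])
    u,v=np.meshgrid(np.arange(W),np.arange(H))
    p=cv2.undistortPoints(np.stack([u,v],-1).reshape(-1,1,2).astype(float),K,np.array([c['k1'],0,0,0.])).reshape(H,W,2)
    P=np.dstack([p[...,0]*d,p[...,1]*d,d])
    if 'hand_eye' in c:
        T=np.array(c['hand_eye']); P=P@T[:3,:3].T+T[:3,3]
        Q=R.from_euler('xyz',o['tcp_rot'],degrees=True).as_matrix()
        return P@Q.T+np.array(o['ee_pos'])
    Rm=cv2.Rodrigues(np.array(c['rvec'],float))[0]
    return (P-np.array(c['tvec']).ravel())@Rm
E
python3 - <<'E'
from h import *
for n in ['top','side']:
    o,im,d,c=snap(n,n+'0.png'); W=world(o,d,c,n); np.save(n+'W.npy',W); np.save(n+'I.npy',im)
    print(n,c,[np.round(W[v,u],3).tolist() for v in (100,210,320) for u in (140,280,420)])
print(o); print(calibration('wrist'))
E
```

```text
top {'vertical_fov': 50.7129030664764, 'cx': 275.8395081625143, 'cy': 206.5909791712712, 'k1': 0.010848641737895364, 'rvec': array([ 2.14542456, -2.1142387 ,  0.14832261]), 'tvec': array([0.05641614, 0.53691151, 0.9734607 ])} [[0.807, 0.408, 0.003], [0.81, 0.059, 0.003], [0.813, -0.286, 0.002], [0.527, 0.383, 0.025], [0.53, 0.055, 0.032], [0.521, -0.241, 0.117], [0.201, 0.612, -0.751], [0.209, 0.057, -0.761], [0.218, -0.498, -0.775]]
side {'vertical_fov': 48.76364394959153, 'cx': 281.1574826599312, 'cy': 211.0928690253668, 'k1': 0.016691410836721092, 'rvec': array([ 0.18788545, -2.67785356,  1.48629327]), 'tvec': array([0.56574273, 0.05175117, 1.13186032])} [[1.094, -0.397, 0.152], [0.687, -0.772, 0.046], [0.002, -1.729, -0.242], [0.946, 0.023, -0.001], [0.579, -0.031, -0.004], [-0.039, -1.361, -0.768], [0.787, 0.403, -0.003], [0.515, 0.407, 0.038], [0.059, -0.462, -0.762]]
{'time': 0.05, 'q': array([-7.05311619e+01,  5.00950683e+00,  1.00341002e+01,  9.50989229e+01,
       -4.58766880e-05,  9.00002584e+01]), 'qd': array([-0.00248088,  0.045793  ,  0.02415653,  0.10395015, -0.0133355
[... 232 characters left out ...]
ay([-1.79925670e+02,  4.62119001e-05,  1.94685798e+01]), 'wrist_force': array([-0.91724902,  0.37522272, -0.3050579 ]), 'torque': array([-0.02843405, -0.01510641, -0.0440574 ]), 'grasp_force': 0.0, 'opening': 0.08547974852624463}
{'vertical_fov': 60.807339079162396, 'cx': 276.96805296000383, 'cy': 209.63602678960808, 'k1': 0.021249064293153364, 'hand_eye': array([[ 3.47840609e-04, -9.49360078e-01, -3.14189946e-01,
         8.22636366e-02],
       [ 9.99999774e-01,  5.10729196e-04, -4.36122736e-04,
         1.19775067e-03],
       [ 5.74503493e-04, -3.14189724e-01,  9.49360041e-01,
        -1.24328943e-01],
       [ 0.00000000e+00,  0.00000000e+00,  0.00000000e+00,
         1.00000000e+00]])}
```

View pics/top0.png

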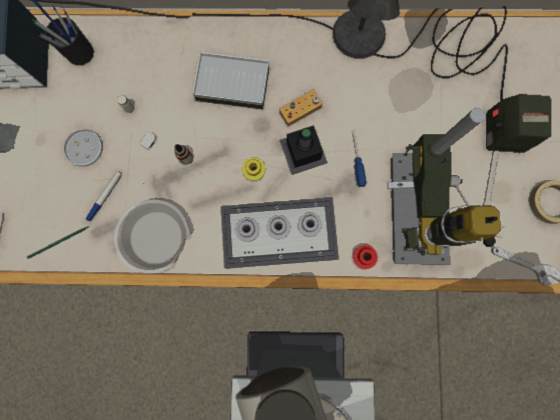

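View pics/side0.png

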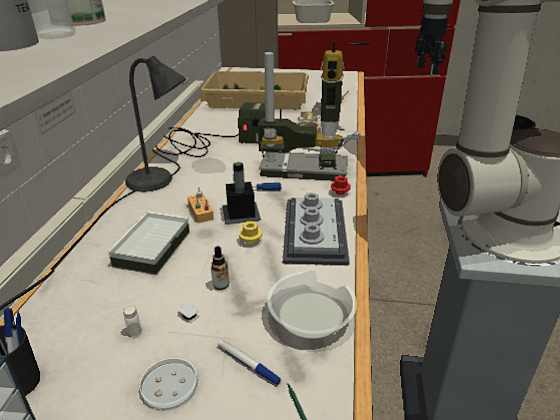

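Top view: jig at (220–338, 198–266) with three bushes at (247,229), (279,226), (310,223). Three dots are on the left (+y) and one on the right. Tub at (151,234), pen in its stand at (304,147), yellow and red look-alikes at (254,168) and (365,256). The side view agrees.

```bash
python3 - <<'E'
from h import *
W=np.load('topW.npy')
def box(n,u0,u1,v0,v1,z0,z1):
    w=W[v0:v1,u0:u1].reshape(-1,3); w=w[(w[:,2]>z0)&(w[:,2]<z1)]
    m,M=w.min(0),w.max(0); print(n,len(w),'mid',np.round((m+M)/2,4),'mean',np.round(w.mean(0),4),'size',np.round(M-m,3)); return w
for n,u,v in(('b3',247,229),('b2',279,226),('b1',310,223)): box(n,u-20,u+20,v-22,v+18,.052,.075)
w=box('plate',215,345,190,275,.027,.036)
r=cv2.minAreaRect((w[:,:2]*1000).astype(np.float32)); print(r)
w=box('foot',215,345,190,275,.006,.036); print(cv2.minAreaRect((w[:,:2]*1000).astype(np.float32)))
box('tubrim',100,200,190,280,.040,.06); box('tubfloor',120,180,205,265,.003,.012)
box('pen',285,330,110,165,.12,.2); box('stand',275,335,115,180,.065,.085)
box('bottle',165,200,135,170,.05,.2); box('yellow',235,275,150,190,.02,.2)
box('red',345,385,238,275,.02,.2); box('drill',385,510,90,270,.2,.5); box('drillfoot',385,460,140,270,.01,.5)
E
```

```text
b3 150 mid [0.4832 0.1314 0.0587] mean [0.4835 0.1307 0.0598] size [0.034 0.035 0.012]
b2 154 mid [0.4907 0.0596 0.0594] mean [0.4901 0.0593 0.06  ] size [0.034 0.034 0.012]
b1 158 mid [ 0.4972 -0.0121  0.0589] mean [ 0.4969 -0.0124  0.06  ] size [0.036 0.034 0.014]
plate 3018 mid [0.4797 0.0576 0.0315] mean [0.476  0.0563 0.0322] size [0.142 0.251 0.009]
((480.0064392089844, 58.226524353027344), (125.7589340209961, 245.15065002441406), 5.430381774902344)
foot 5823 mid [0.4823 0.056  0.021 ] mean [0.4758 0.0578 0.0257] size [0.199 0.298 0.03 ]
((483.8246154785156, 54.782981872558594), (198.26255798339844, 297.1502380371094), 1.9434974193572998)
tubrim 712 mid [0.4656 0.3466 0.0457] mean [0.4706 0.3584 0.0431] size [0.165 0.174 0.011]
tubfloor 1846 mid [0.472  0.3643 0.0075] mean [0.466  0.3526 0.0055] size [0.142 0.15  0.009]
pen 144 mid [0.6786 0.0016 0.1357] mean [0.6761 0.0023 0.1421] size [0.025 0.024 0.028]
stand 626 mid [0.6784 0.0019 0.0748] mean [0.6738 0.0024 0.0749] size [0.084 0.082 0.02 ]
bottle 187 mid [0.6593 0.2849 0.0768] mean [0.6553 0.2823 0.0732] size [0.033 0.033 0.054]
yellow 403 mid [0.6302 0.1203 0.0353] mean [0.627  0.1195 0.0335] size [0.056 0.052 0.03 ]
red 438 mid [ 0.4262 -0.1408  0.0359] mean [ 0.4257 -0.1385  0.0334] size [0.052 0.055 0.031]
drill 2914 mid [ 0.5472 -0.2573  0.291 ] mean [ 0.5109 -0.2572  0.3127] size [0.217 0.068 0.182]
drillfoot 7574 mid [ 0.5425 -0.2617  0.1717] mean [ 0.5365 -0.2495  0.1088] size [0.263 0.14  0.323]
```

```bash
cat >> h.py <<'E'
def plan(*targets):
    o=telemetry.get_obs(); p=np.array(o['ee_pos']); y0=o['tcp_rot'][2]
    Q=R.from_euler('xyz',[180,0,y0],degrees=True).as_matrix()
    print('now',np.round(p,4),np.round(o['tcp_rot'],2),'q6',round(o['q'][5],1),'F',np.round(o['wrist_force'],1),'open',round(o['opening'],4),'t',o['time'])
    for t in targets:
        print(t,'->',np.round(Q.T@(np.array(t[:3])-p)*1000,1),'az',round(-((t[3]-y0+180)%360-180),1))
PY=5.45
def pl(x,y): # plate -> world, from bush row
    a=np.radians(PY); c=np.array([.4902,.0594])
    return c+R.from_euler('z',PY,degrees=True).as_matrix()[:2,:2]@np.array([x-.010,y])
E
python3 -c "
from h import *
plan((.32,-.05,.28,95.5),(.36,.06,.26,95.5))"
```

```text
now [ 0.1833 -0.5184  0.2497] [-179.93   -0.     19.47] q6 90.0 F [0.5 0.1 0.8] open 0.0853 t 0.1
(0.32, -0.05, 0.28, 95.5) -> [ 285.  -396.   -30.3] az -76.0
(0.36, 0.06, 0.26, 95.5) -> [ 359.4 -486.4  -10.3] az -76.0
```

Emit:
play_rows([
  [[20,-28,-20],[0,0,-5],0],
  [[45,-65,-30],[0,0,-12],0],
  [[75,-105,-30],[0,0,-20],0],
  [[110,-150,-30],[0,0,-28],0],
  [[140,-195,-30],[0,0,-36],0],
  [[170,-235,-30],[0,0,-44],0],
  [[200,-278,-30],[0,0,-52],0],
  [[230,-320,-30],[0,0,-60],0],
  [[260,-360,-30],[0,0,-68],0],
  [[285,-396,-30],[0,0,-76],0],
  [[310,-430,-25],[0,0,-76],0],
  [[335,-460,-20],[0,0,-76],0],
  [[359,-486,-10],[0,0,-76],0],
  [[359,-486,-10],[0,0,-76],0],
  [[359,-486,-10],[0,0,-76],0],
  [[359,-486,-10],[0,0,-76],0],
])

```text
time: 1.7
ee_pos: [0.3596, 0.0587, 0.2605]
tcp_rot: [180.0, 0.0, 95.4]
wrist_force: [0.0, -0.4, 0.4]
opening: 0.0853
grasp_force: 0.0
```

```bash
python3 - <<'E'
from h import *
plan((.49,.06,.2,95.5))
o,im,d,c=snap('wrist','w1.png'); W=world(o,d,c,'wrist'); np.savez('w1.npz',W=W,im=im)
m=(W[...,2]>.053)&(W[...,2]<.075)&(W[...,0]>.42)&(W[...,0]<.54)&(abs(W[...,1]-.06)<.12)
n,l,s,ce=cv2.connectedComponentsWithStats(m.astype(np.uint8))
for i in range(1,n):
    if s[i,4]>100:
        w=W[l==i]; print(s[i],np.round(w.mean(0),4),np.round((w.max(0)+w.min(0))/2,4),np.round(np.ptp(w,axis=0),3))
E
```

```text
now [0.3596 0.0587 0.2605] [1.800e+02 1.000e-02 9.544e+01] q6 93.8 F [ 0.  -0.4  0.4] open 0.0853 t 1.7
(0.49, 0.06, 0.2, 95.5) -> [-11.1 129.9  60.5] az -0.1
[ 401   93   44   44 1153] [0.4827 0.1308 0.0594] [0.4836 0.1305 0.0578] [0.036 0.037 0.01 ]
[393 174  40  39 937] [0.4897 0.0598 0.0592] [0.4907 0.0588 0.0576] [0.036 0.036 0.009]
[386 244  37  35 807] [ 0.4964 -0.0109  0.0589] [ 0.4975 -0.0119  0.0575] [0.036 0.036 0.009]
```

View pics/w1.png

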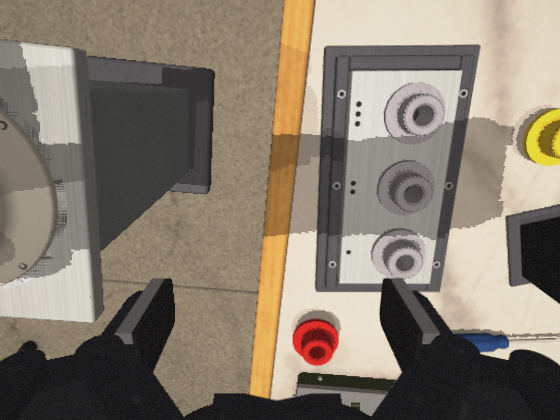

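Wrist view: bushes at (415,108), (407,188), (400,256). Three, two and one dots sit to the left of them, at columns 350–360.

```bash
python3 -c "
from h import *
plan((.4834,.1308,.12,95.5),(.4834,.1308,.058,95.5))"
```

```text
now [0.3596 0.0585 0.2606] [1.7998e+02 1.0000e-02 9.5390e+01] q6 93.9 F [ 0.   0.1 -0.4] open 0.0857 t 1.75
(0.4834, 0.1308, 0.12, 95.5) -> [ 60.3 130.  140.6] az -0.1
(0.4834, 0.1308, 0.058, 95.5) -> [ 60.3 130.  202.6] az -0.1
```

Emit:
play_rows([
  [[15,32,35],[0,0,0],0],
  [[30,65,70],[0,0,0],0],
  [[45,100,105],[0,0,0],0],
  [[60.3,130,130],[0,0,0],0],
  [[60.3,130,145],[0,0,0],0],
  [[60.3,130,155],[0,0,0],0],
  [[60.3,130,170],[0,0,0],0],
  [[60.3,130,185],[0,0,0],0],
  [[60.3,130,195],[0,0,0],0],
  [[60.3,130,202],[0,0,0],0],
  [[60.3,130,202],[0,0,0],0],
  [[60.3,130,202],[0,0,0],0.4],
  [[60.3,130,202],[0,0,0],0.7],
  [[60.3,130,202],[0,0,0],1],
  [[60.3,130,202],[0,0,0],1],
  [[60.3,130,202],[0,0,0],1],
  [[60.3,130,202],[0,0,0],1],
  [[60.3,130,202],[0,0,0],1],
], grip_force=70)

```text
time: 3.55
ee_pos: [0.484, 0.132, 0.059]
tcp_rot: [179.9, -0.0, 95.5]
wrist_force: [0.9, 1.4, 6.7]
opening: 0.0335
grasp_force: 69.6
```

Emit:
play_rows([
  [[0,0,0],[0,0,8],1],
  [[0,0,-0.2],[0,0,16],1],
  [[0,0,-0.4],[0,0,24],1],
  [[0,0,-0.7],[0,0,32],1],
  [[0,0,-1.0],[0,0,40],1],
  [[0,0,-1.2],[0,0,48],1],
  [[0,0,-1.4],[0,0,56],1],
  [[0,0,-1.4],[0,0,48],1],
  [[0,0,-1.6],[0,0,40],1],
  [[0,0,-1.9],[0,0,32],1],
  [[0,0,-2.2],[0,0,24],1],
  [[0,0,-2.5],[0,0,16],1],
  [[0,0,-2.8],[0,0,8],1],
  [[0,0,-3.1],[0,0,0],1],
  [[0,0,-3.4],[0,0,-8],1],
  [[0,0,-3.7],[0,0,-16],1],
  [[0,0,-4.0],[0,0,-24],1],
  [[0,0,-4.3],[0,0,-32],1],
  [[0,0,-4.6],[0,0,-40],1],
  [[0,0,-4.8],[0,0,-48],1],
])

```text
time: 5.55
ee_pos: [0.4825, 0.1314, 0.0618]
tcp_rot: [-179.9, -0.1, 143.8]
wrist_force: [-0.8, 0.8, -4.8]
opening: 0.0337
grasp_force: 69.9
```

Emit:
play_rows([
  [[0,0,0],[0,0,8],1],
  [[0,0,-0.2],[0,0,16],1],
  [[0,0,-0.5],[0,0,24],1],
  [[0,0,-0.8],[0,0,32],1],
  [[0,0,-1.1],[0,0,40],1],
  [[0,0,-1.4],[0,0,48],1],
  [[0,0,-1.7],[0,0,56],1],
  [[0,0,-2.0],[0,0,64],1],
  [[0,0,-2.3],[0,0,72],1],
  [[0,0,-2.6],[0,0,80],1],
  [[0,0,-2.9],[0,0,88],1],
  [[0,0,-3.2],[0,0,96],1],
  [[0,0,-3.2],[0,0,88],1],
  [[0,0,-3.4],[0,0,80],1],
  [[0,0,-3.7],[0,0,72],1],
  [[0,0,-4.0],[0,0,64],1],
  [[0,0,-4.3],[0,0,56],1],
  [[0,0,-4.6],[0,0,48],1],
  [[0,0,-4.9],[0,0,40],1],
  [[0,0,-5.2],[0,0,32],1],
])

```text
time: 7.55
ee_pos: [0.4826, 0.1316, 0.067]
tcp_rot: [-179.9, -0.0, 111.8]
wrist_force: [-0.1, 0.6, -4.8]
opening: 0.0336
grasp_force: 70.0
```

```bash
python3 - <<'E'
from h import *
o,im,d,c=snap('side')
cv2.imwrite('pics/s1.png',cv2.resize(im[150:290,230:400,::-1],None,fx=4,fy=4)); plan()
W=world(o,d,c,'side');
for y in (-.045,.025,.095,.16):
    q=pl(-.03,y-.0594); m=(abs(W[...,0]-q[0])<.012)&(abs(W[...,1]-q[1])<.012)&(W[...,2]<.05)
    print(y,np.median(W[m][:,2]) if m.any() else None,m.sum())
E
```

```text
now [0.4827 0.1315 0.0671] [-1.7986e+02 -2.0000e-02  1.1228e+02] q6 83.0 F [-0.5 -0.5 -4. ] open 0.034 t 7.6
-0.045 0.028866805634738056 15
0.025 0.02862376772818451 5
0.095 0.028980910514650404 50
0.16 0.028577556741319555 99
```

View pics/s1.png

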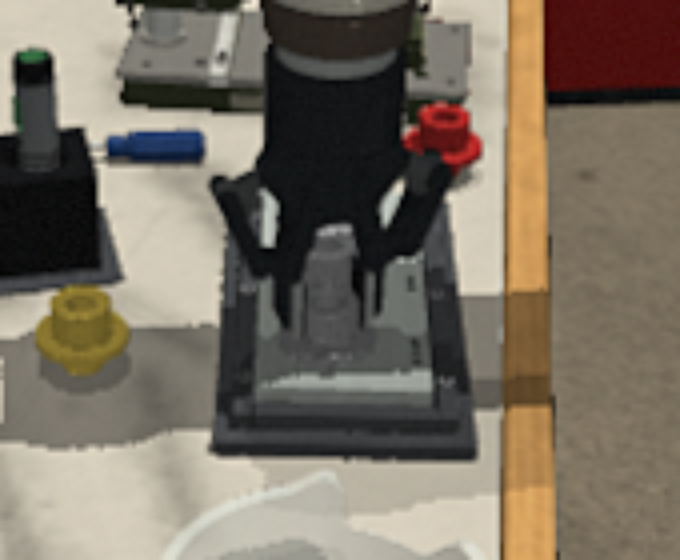

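The side view shows the bush rising between the fingers and the plate still flat. I'll keep twisting.

Emit:
play_rows([
  [[0,0,-0.2],[0,0,-8],1],
  [[0,0,-0.5],[0,0,-16],1],
  [[0,0,-0.8],[0,0,-24],1],
  [[0,0,-1.1],[0,0,-32],1],
  [[0,0,-1.4],[0,0,-40],1],
  [[0,0,-1.7],[0,0,-48],1],
  [[0,0,-1.7],[0,0,-40],1],
  [[0,0,-2.0],[0,0,-32],1],
  [[0,0,-2.3],[0,0,-24],1],
  [[0,0,-2.6],[0,0,-16],1],
  [[0,0,-2.9],[0,0,-8],1],
  [[0,0,-3.2],[0,0,0],1],
  [[0,0,-3.5],[0,0,8],1],
  [[0,0,-3.8],[0,0,16],1],
  [[0,0,-4.1],[0,0,24],1],
  [[0,0,-4.4],[0,0,32],1],
  [[0,0,-4.7],[0,0,40],1],
  [[0,0,-5.0],[0,0,48],1],
  [[0,0,-5.3],[0,0,56],1],
  [[0,0,-5.6],[0,0,64],1],
])

```text
time: 9.6
ee_pos: [0.4838, 0.1317, 0.074]
tcp_rot: [180.0, -0.0, 47.0]
wrist_force: [-0.1, 0.1, 2.3]
opening: 0.0341
grasp_force: 70.9
```

Emit:
play_rows([
  [[0,0,-0.2],[0,0,-8],1],
  [[0,0,-0.5],[0,0,-16],1],
  [[0,0,-0.8],[0,0,-24],1],
  [[0,0,-1.1],[0,0,-32],1],
  [[0,0,-1.4],[0,0,-40],1],
  [[0,0,-1.7],[0,0,-48],1],
  [[0,0,-2.0],[0,0,-56],1],
  [[0,0,-2.3],[0,0,-48],1],
  [[0,0,-2.6],[0,0,-40],1],
  [[0,0,-2.9],[0,0,-32],1],
  [[0,0,-3.2],[0,0,-24],1],
  [[0,0,-3.6],[0,0,-16],1],
  [[0,0,-4.2],[0,0,-24],1],
  [[0,0,-5],[0,0,-32],1],
  [[0,0,-6],[0,0,-40],1],
  [[0,0,-7],[0,0,-48],1],
  [[0,0,-8],[0,0,-48],1],
  [[0,0,-8],[0,0,-48],1],
])

```text
time: 11.4
ee_pos: [0.4833, 0.1317, 0.0817]
tcp_rot: [-180.0, 0.0, 95.2]
wrist_force: [-0.0, -0.1, -2.3]
opening: 0.0336
grasp_force: 70.7
```

```bash
python3 - <<'E'
from h import *
o,im,d,c=snap('side')
W=world(o,d,c,'side'); WT=np.load('topW.npy')
for y in (-.045,.025,.095,.16):
    q=pl(-.03,y-.0594); m=(abs(W[...,0]-q[0])<.012)&(abs(W[...,1]-q[1])<.012)&(W[...,2]<.05)
    print(y,np.median(W[m][:,2]) if m.any() else None,m.sum())
# tub rim in top view, circle fit
o,im,d,c=snap('top'); W=world(o,d,c,'top')
m=(W[...,2]>.042)&(W[...,2]<.056)&(abs(W[...,0]-.47)<.11)&(abs(W[...,1]-.35)<.12)
p=W[m][:,:2]
A=np.c_[2*p,np.ones(len(p))]
for _ in range(8):
    s=np.linalg.lstsq(A,(p**2).sum(1),rcond=None)[0]; r=np.sqrt(s[2]+s[0]**2+s[1]**2)
    k=abs(np.linalg.norm(p-s[:2],axis=1)-r)<.006; p,A=p[k],A[k]
print('tub',s[:2],r,len(p))
plan((s[0],s[1]+.03,.18,95.5))
E
```

```text
-0.045 0.029075224720357905 23
0.025 0.028778677446440547 25
0.095 0.028975418135714893 51
0.16 0.028198952281031583 99
tub [0.46487008 0.34926876] 0.07990961592334306 374
now [0.4834 0.1317 0.0817] [-179.98    0.     95.24] q6 100.0 F [-0.2 -0.  -1.4] open 0.0333 t 11.5
(np.float64(0.46487007939444036), np.float64(0.3792687633511178), 0.18, 95.5) -> [248.2   4.2 -98.3] az -0.3
```

```bash
python3 -c "
from h import *
plan((.483,.132,.14,95.5),(.465,.385,.14,95.5),(.465,.385,.055,95.5))"
```

```text
now [0.4834 0.1317 0.0817] [-179.98    0.     95.24] q6 100.0 F [-0.2 -0.  -1.4] open 0.0333 t 11.5
(0.483, 0.132, 0.14, 95.5) -> [  0.3  -0.3 -58.3] az -0.3
(0.465, 0.385, 0.14, 95.5) -> [253.9   4.8 -58.3] az -0.3
(0.465, 0.385, 0.055, 95.5) -> [253.9   4.8  26.7] az -0.3
```

Emit:
play_rows([
  [[0,0,-30],[0,0,0],1],
  [[10,0,-58],[0,0,0],1],
  [[40,0,-65],[0,0,0],1],
  [[80,1,-65],[0,0,0],1],
  [[120,2,-65],[0,0,0],1],
  [[160,3,-65],[0,0,0],1],
  [[200,4,-65],[0,0,0],1],
  [[235,5,-60],[0,0,0],1],
  [[254,5,-50],[0,0,0],1],
  [[254,5,-30],[0,0,0],1],
  [[254,5,-10],[0,0,0],1],
  [[254,5,10],[0,0,0],1],
  [[254,5,20],[0,0,0],1],
  [[254,5,26],[0,0,0],1],
  [[254,5,26],[0,0,0],1],
  [[254,5,26],[0,0,0],0.7],
  [[254,5,26],[0,0,0],0.45],
  [[254,5,26],[0,0,0],0.4],
  [[254,5,26],[0,0,0],0.4],
  [[254,5,26],[0,0,0],0.4],
])

```text
time: 13.5
ee_pos: [0.4644, 0.3852, 0.0563]
tcp_rot: [180.0, -0.0, 95.5]
wrist_force: [0.2, -0.3, 0.4]
opening: 0.0512
grasp_force: 0.0
```

```bash
python3 -c "
from h import *
plan((.465,.385,.15,95.5),(.4903,.0600,.12,95.5),(.4903,.0600,.058,95.5))"
```

```text
now [0.4644 0.3852 0.0563] [ 1.7997e+02 -2.0000e-02  9.5470e+01] q6 124.2 F [ 0.2 -0.3  0.4] open 0.0512 t 13.5
(0.465, 0.385, 0.15, 95.5) -> [ -0.2   0.6 -93.7] az -0.0
(0.4903, 0.06, 0.12, 95.5) -> [-326.2   -5.2  -63.7] az -0.0
(0.4903, 0.06, 0.058, 95.5) -> [-326.2   -5.2   -1.7] az -0.0
```

Emit:
play_rows([
  [[0,0.5,-35],[0,0,0],0.4],
  [[0,0.5,-75],[0,0,0],0.4],
  [[-10,0,-94],[0,0,0],0.2],
  [[-50,-1,-94],[0,0,0],0],
  [[-95,-2,-94],[0,0,0],0],
  [[-140,-3,-94],[0,0,0],0],
  [[-185,-4,-94],[0,0,0],0],
  [[-230,-5,-94],[0,0,0],0],
  [[-275,-5,-94],[0,0,0],0],
  [[-310,-5,-90],[0,0,0],0],
  [[-326,-5,-80],[0,0,0],0],
  [[-326,-5,-65],[0,0,0],0],
  [[-326,-5,-45],[0,0,0],0],
  [[-326,-5,-25],[0,0,0],0],
  [[-326,-5,-10],[0,0,0],0],
  [[-326,-5,-1],[0,0,0],0],
  [[-326,-5,-1],[0,0,0],0],
  [[-326,-5,-1],[0,0,0],0.4],
  [[-326,-5,-1],[0,0,0],1],
  [[-326,-5,-1],[0,0,0],1],
])

```text
time: 15.5
ee_pos: [0.4908, 0.0602, 0.0577]
tcp_rot: [179.9, -0.0, 95.5]
wrist_force: [0.6, 0.3, 0.2]
opening: 0.0437
grasp_force: 0.0
```

Emit:
play_rows([
  [[0,0,0],[0,0,0],1],
  [[0,0,0],[0,0,0],1],
  [[0,0,0],[0,0,0],1],
])

```text
time: 15.8
ee_pos: [0.4907, 0.0601, 0.0577]
tcp_rot: [179.9, -0.0, 95.5]
wrist_force: [-1.7, 0.2, 4.9]
opening: 0.0335
grasp_force: 69.4
```

Emit:
play_rows([
  [[0,0,0],[0,0,8],1],
  [[0,0,-0.2],[0,0,16],1],
  [[0,0,-0.5],[0,0,24],1],
  [[0,0,-0.8],[0,0,32],1],
  [[0,0,-1.1],[0,0,40],1],
  [[0,0,-1.4],[0,0,48],1],
  [[0,0,-1.7],[0,0,56],1],
  [[0,0,-1.7],[0,0,48],1],
  [[0,0,-2.0],[0,0,40],1],
  [[0,0,-2.3],[0,0,32],1],
  [[0,0,-2.6],[0,0,24],1],
  [[0,0,-2.9],[0,0,16],1],
  [[0,0,-3.2],[0,0,8],1],
  [[0,0,-3.5],[0,0,0],1],
  [[0,0,-3.8],[0,0,-8],1],
  [[0,0,-4.1],[0,0,-16],1],
  [[0,0,-4.4],[0,0,-24],1],
  [[0,0,-4.7],[0,0,-32],1],
  [[0,0,-5.0],[0,0,-40],1],
  [[0,0,-5.2],[0,0,-48],1],
])

```text
time: 17.8
ee_pos: [0.4898, 0.0599, 0.0613]
tcp_rot: [-179.9, -0.1, 143.8]
wrist_force: [0.8, -1.3, -4.3]
opening: 0.0333
grasp_force: 70.0
```

Emit:
play_rows([
  [[0,0,0],[0,0,8],1],
  [[0,0,-0.3],[0,0,16],1],
  [[0,0,-0.6],[0,0,24],1],
  [[0,0,-0.9],[0,0,32],1],
  [[0,0,-1.2],[0,0,40],1],
  [[0,0,-1.5],[0,0,48],1],
  [[0,0,-1.8],[0,0,56],1],
  [[0,0,-2.1],[0,0,64],1],
  [[0,0,-2.4],[0,0,72],1],
  [[0,0,-2.7],[0,0,80],1],
  [[0,0,-3.0],[0,0,88],1],
  [[0,0,-3.2],[0,0,96],1],
  [[0,0,-3.2],[0,0,88],1],
  [[0,0,-3.5],[0,0,80],1],
  [[0,0,-3.8],[0,0,72],1],
  [[0,0,-4.1],[0,0,64],1],
  [[0,0,-4.4],[0,0,56],1],
  [[0,0,-4.7],[0,0,48],1],
  [[0,0,-5.0],[0,0,40],1],
  [[0,0,-5.3],[0,0,32],1],
])

```text
time: 19.8
ee_pos: [0.4898, 0.0599, 0.0665]
tcp_rot: [-179.9, -0.0, 111.8]
wrist_force: [0.1, -0.7, -4.9]
opening: 0.034
grasp_force: 70.0
```

Emit:
play_rows([
  [[0,0,-0.2],[0,0,-8],1],
  [[0,0,-0.5],[0,0,-16],1],
  [[0,0,-0.8],[0,0,-24],1],
  [[0,0,-1.1],[0,0,-32],1],
  [[0,0,-1.4],[0,0,-40],1],
  [[0,0,-1.7],[0,0,-48],1],
  [[0,0,-1.7],[0,0,-40],1],
  [[0,0,-2.0],[0,0,-32],1],
  [[0,0,-2.3],[0,0,-24],1],
  [[0,0,-2.6],[0,0,-16],1],
  [[0,0,-2.9],[0,0,-8],1],
  [[0,0,-3.2],[0,0,0],1],
  [[0,0,-3.5],[0,0,8],1],
  [[0,0,-3.8],[0,0,16],1],
  [[0,0,-4.1],[0,0,24],1],
  [[0,0,-4.4],[0,0,32],1],
  [[0,0,-4.7],[0,0,40],1],
  [[0,0,-5.0],[0,0,48],1],
  [[0,0,-5.3],[0,0,56],1],
  [[0,0,-5.6],[0,0,64],1],
])

```text
time: 21.8
ee_pos: [0.4903, 0.0599, 0.0731]
tcp_rot: [180.0, 0.0, 47.1]
wrist_force: [-0.3, -1.1, 0.8]
opening: 0.0337
grasp_force: 70.8
```

Emit:
play_rows([
  [[0,0,-0.2],[0,0,-8],1],
  [[0,0,-0.5],[0,0,-16],1],
  [[0,0,-0.8],[0,0,-24],1],
  [[0,0,-1.1],[0,0,-32],1],
  [[0,0,-1.4],[0,0,-40],1],
  [[0,0,-1.7],[0,0,-48],1],
  [[0,0,-2.0],[0,0,-56],1],
  [[0,0,-2.3],[0,0,-48],1],
  [[0,0,-2.6],[0,0,-40],1],
  [[0,0,-2.9],[0,0,-32],1],
  [[0,0,-3.2],[0,0,-24],1],
  [[0,0,-3.6],[0,0,-16],1],
  [[0,0,-4.2],[0,0,-24],1],
  [[0,0,-5],[0,0,-32],1],
  [[0,0,-6],[0,0,-40],1],
  [[0,0,-7],[0,0,-48],1],
  [[0,0,-8],[0,0,-48],1],
  [[0,0,-8],[0,0,-48],1],
])

```text
time: 23.6
ee_pos: [0.4903, 0.06, 0.0809]
tcp_rot: [-180.0, 0.0, 95.2]
wrist_force: [-0.7, 0.5, -2.0]
opening: 0.0337
grasp_force: 70.5
```

```bash
cat >> h.py <<'E'
def check():
    o,im,d,c=snap('side','chk_side.png'); W=world(o,d,c,'side')
    for y in (-.045,.025,.095,.16):
        q=pl(-.03,y-.0594); m=(abs(W[...,0]-q[0])<.012)&(abs(W[...,1]-q[1])<.012)&(W[...,2]<.05)
        print('plate',y,round(float(np.median(W[m][:,2])),4) if m.any() else None,m.sum())
    o,im,d,c=snap('top','chk_top.png'); W=world(o,d,c,'top')
    m=(W[...,2]>.042)&(W[...,2]<.056)&(abs(W[...,0]-.47)<.13)&(abs(W[...,1]-.35)<.15)&(W[...,1]>.22)
    p=W[m][:,:2]; c0=(p.max(0)+p.min(0))/2; p=p[np.linalg.norm(p-c0,axis=1)>.065]
    for _ in range(8):
        A=np.c_[2*p,np.ones(len(p))]; s=np.linalg.lstsq(A,(p**2).sum(1),rcond=None)[0]; r=np.sqrt(s[2]+s[0]**2+s[1]**2)
        p=p[abs(np.linalg.norm(p-s[:2],axis=1)-r)<.006]
    print('tub',s[:2],r,len(p),c0); return s[:2],W
E
python3 - <<'E'
from h import *
s,_=check()
plan((s[0]+.03,s[1]-.0175,.14,35.5),(s[0]+.03,s[1]-.0175,.055,35.5))
E
```

```text
plate -0.045 0.028 26
plate 0.025 0.0292 48
plate 0.095 0.0289 54
plate 0.16 0.0283 98
tub [0.46534343 0.34790069] 0.08093206411560658 484 [0.46551461 0.34650153]
now [0.4903 0.06   0.0809] [-179.99    0.     95.29] q6 91.7 F [-0.1  0.4 -2.7] open 0.0333 t 23.7
(np.float64(0.49534342878370474), np.float64(0.3304006863681228), 0.14, 35.5) -> [268.7  30.  -59.1] az 59.8
(np.float64(0.49534342878370474), np.float64(0.3304006863681228), 0.055, 35.5) -> [268.7  30.   25.9] az 59.8
```

Emit:
play_rows([
  [[0,0,-30],[0,0,0],1],
  [[10,1,-58],[0,0,-5],1],
  [[50,6,-65],[0,0,-12],1],
  [[95,11,-65],[0,0,-20],1],
  [[140,16,-65],[0,0,-28],1],
  [[185,21,-65],[0,0,-36],1],
  [[230,26,-65],[0,0,-44],1],
  [[260,29,-62],[0,0,-52],1],
  [[269,30,-50],[0,0,-55],1],
  [[269,30,-30],[0,0,-55],1],
  [[269,30,-10],[0,0,-55],1],
  [[269,30,10],[0,0,-55],1],
  [[269,30,20],[0,0,-55],1],
  [[269,30,26],[0,0,-55],1],
  [[269,30,26],[0,0,-55],1],
  [[269,30,26],[0,0,-55],0.7],
  [[269,30,26],[0,0,-55],0.45],
  [[269,30,26],[0,0,-55],0.4],
  [[269,30,26],[0,0,-55],0.4],
  [[269,30,26],[0,0,-55],0.4],
])

```text
time: 25.7
ee_pos: [0.4947, 0.3308, 0.0554]
tcp_rot: [180.0, 0.0, 150.5]
wrist_force: [-0.2, 0.5, 1.0]
opening: 0.0512
grasp_force: 0.0
```

```bash
python3 -c "
from h import *
plan((.4955,.3304,.15,150),(.4970,-.0117,.12,95.5),(.4970,-.0117,.058,95.5))"
```

```text
now [0.4947 0.3308 0.0554] [1.7997e+02 2.0000e-02 1.5047e+02] q6 63.3 F [-0.2  0.5  1. ] open 0.0512 t 25.7
(0.4955, 0.3304, 0.15, 150) -> [ -0.9   0.  -94.6] az 0.5
(0.497, -0.0117, 0.12, 95.5) -> [-170.8 -296.9  -64.6] az 55.0
(0.497, -0.0117, 0.058, 95.5) -> [-170.8 -296.9   -2.6] az 55.0
```

Emit:
play_rows([
  [[0,0,-35],[0,0,0],0.4],
  [[0,0,-75],[0,0,0],0.4],
  [[-5,-10,-94],[0,0,5],0.2],
  [[-25,-45,-94],[0,0,12],0],
  [[-48,-84,-94],[0,0,20],0],
  [[-70,-123,-94],[0,0,28],0],
  [[-93,-162,-94],[0,0,36],0],
  [[-115,-200,-94],[0,0,44],0],
  [[-137,-239,-94],[0,0,50],0],
  [[-160,-277,-90],[0,0,55],0],
  [[-171,-297,-80],[0,0,55],0],
  [[-171,-297,-65],[0,0,55],0],
  [[-171,-297,-45],[0,0,55],0],
  [[-171,-297,-25],[0,0,55],0],
  [[-171,-297,-10],[0,0,55],0],
  [[-171,-297,-2],[0,0,55],0],
  [[-171,-297,-2],[0,0,55],0],
  [[-171,-297,-2],[0,0,55],0.4],
  [[-171,-297,-2],[0,0,55],1],
  [[-171,-297,-2],[0,0,55],1],
])

```text
time: 27.7
ee_pos: [0.4974, -0.012, 0.0578]
tcp_rot: [179.9, 0.0, 95.5]
wrist_force: [0.6, 0.4, -0.3]
opening: 0.0444
grasp_force: 0.0
```

Emit:
play_rows([
  [[0,0,0],[0,0,0],1],
  [[0,0,0],[0,0,0],1],
  [[0,0,0],[0,0,0],1],
])

```text
time: 28.0
ee_pos: [0.4976, -0.012, 0.0578]
tcp_rot: [179.9, 0.0, 95.5]
wrist_force: [0.9, 1.0, 6.8]
opening: 0.0337
grasp_force: 69.5
```

Emit:
play_rows([
  [[0,0,0],[0,0,8],1],
  [[0,0,-0.2],[0,0,16],1],
  [[0,0,-0.5],[0,0,24],1],
  [[0,0,-0.8],[0,0,32],1],
  [[0,0,-1.1],[0,0,40],1],
  [[0,0,-1.4],[0,0,48],1],
  [[0,0,-1.7],[0,0,56],1],
  [[0,0,-1.7],[0,0,48],1],
  [[0,0,-2.0],[0,0,40],1],
  [[0,0,-2.3],[0,0,32],1],
  [[0,0,-2.6],[0,0,24],1],
  [[0,0,-2.9],[0,0,16],1],
  [[0,0,-3.2],[0,0,8],1],
  [[0,0,-3.5],[0,0,0],1],
  [[0,0,-3.8],[0,0,-8],1],
  [[0,0,-4.1],[0,0,-16],1],
  [[0,0,-4.4],[0,0,-24],1],
  [[0,0,-4.7],[0,0,-32],1],
  [[0,0,-5.0],[0,0,-40],1],
  [[0,0,-5.2],[0,0,-48],1],
])

```text
time: 30.0
ee_pos: [0.4962, -0.0119, 0.0611]
tcp_rot: [-179.9, -0.1, 143.8]
wrist_force: [1.3, 0.9, -4.7]
opening: 0.0336
grasp_force: 70.0
```

Emit:
play_rows([
  [[0,0,0],[0,0,8],1],
  [[0,0,-0.3],[0,0,16],1],
  [[0,0,-0.6],[0,0,24],1],
  [[0,0,-0.9],[0,0,32],1],
  [[0,0,-1.2],[0,0,40],1],
  [[0,0,-1.5],[0,0,48],1],
  [[0,0,-1.8],[0,0,56],1],
  [[0,0,-2.1],[0,0,64],1],
  [[0,0,-2.4],[0,0,72],1],
  [[0,0,-2.7],[0,0,80],1],
  [[0,0,-3.0],[0,0,88],1],
  [[0,0,-3.2],[0,0,96],1],
  [[0,0,-3.2],[0,0,88],1],
  [[0,0,-3.5],[0,0,80],1],
  [[0,0,-3.8],[0,0,72],1],
  [[0,0,-4.1],[0,0,64],1],
  [[0,0,-4.4],[0,0,56],1],
  [[0,0,-4.7],[0,0,48],1],
  [[0,0,-5.0],[0,0,40],1],
  [[0,0,-5.3],[0,0,32],1],
])

```text
time: 32.0
ee_pos: [0.4962, -0.0119, 0.0663]
tcp_rot: [-179.9, -0.1, 111.8]
wrist_force: [-0.1, 0.9, -5.5]
opening: 0.0334
grasp_force: 70.0
```

Emit:
play_rows([
  [[0,0,-0.2],[0,0,-8],1],
  [[0,0,-0.5],[0,0,-16],1],
  [[0,0,-0.8],[0,0,-24],1],
  [[0,0,-1.1],[0,0,-32],1],
  [[0,0,-1.4],[0,0,-40],1],
  [[0,0,-1.7],[0,0,-48],1],
  [[0,0,-1.7],[0,0,-40],1],
  [[0,0,-2.0],[0,0,-32],1],
  [[0,0,-2.3],[0,0,-24],1],
  [[0,0,-2.6],[0,0,-16],1],
  [[0,0,-2.9],[0,0,-8],1],
  [[0,0,-3.2],[0,0,0],1],
  [[0,0,-3.5],[0,0,8],1],
  [[0,0,-3.8],[0,0,16],1],
  [[0,0,-4.1],[0,0,24],1],
  [[0,0,-4.4],[0,0,32],1],
  [[0,0,-4.7],[0,0,40],1],
  [[0,0,-5.0],[0,0,48],1],
  [[0,0,-5.3],[0,0,56],1],
  [[0,0,-5.6],[0,0,64],1],
])

```text
time: 34.0
ee_pos: [0.4969, -0.0121, 0.0731]
tcp_rot: [180.0, 0.0, 47.1]
wrist_force: [-0.7, -0.2, 2.0]
opening: 0.0338
grasp_force: 70.8
```

Emit:
play_rows([
  [[0,0,-0.2],[0,0,-8],1],
  [[0,0,-0.5],[0,0,-16],1],
  [[0,0,-0.8],[0,0,-24],1],
  [[0,0,-1.1],[0,0,-32],1],
  [[0,0,-1.4],[0,0,-40],1],
  [[0,0,-1.7],[0,0,-48],1],
  [[0,0,-2.0],[0,0,-56],1],
  [[0,0,-2.3],[0,0,-48],1],
  [[0,0,-2.6],[0,0,-40],1],
  [[0,0,-2.9],[0,0,-32],1],
  [[0,0,-3.2],[0,0,-24],1],
  [[0,0,-3.6],[0,0,-16],1],
  [[0,0,-4.2],[0,0,-24],1],
  [[0,0,-5],[0,0,-32],1],
  [[0,0,-6],[0,0,-40],1],
  [[0,0,-7],[0,0,-48],1],
  [[0,0,-8],[0,0,-48],1],
  [[0,0,-8],[0,0,-48],1],
])

```text
time: 35.8
ee_pos: [0.4968, -0.012, 0.0808]
tcp_rot: [-180.0, -0.0, 95.2]
wrist_force: [0.3, -0.1, -2.5]
opening: 0.0341
grasp_force: 70.6
```

```bash
python3 - <<'E'
from h import *
s,W=check(); np.save('chkW.npy',W)
plan((s[0]-.03,s[1]-.0175,.14,210),(s[0]-.03,s[1]-.0175,.055,210))
E
```

```text
plate -0.045 0.0287 33
plate 0.025 0.0287 49
plate 0.095 0.029 60
plate 0.16 0.0282 101
tub [0.46532417 0.3479285 ] 0.08102785261104799 458 [0.46549069 0.34640924]
now [ 0.4968 -0.012   0.0809] [-179.98   -0.     95.28] q6 83.3 F [ 0.5 -0.2 -1.3] open 0.0334 t 35.9
(np.float64(0.435324165961149), np.float64(0.3304285028071823), 0.14, 210) -> [346.7 -29.7 -59.1] az -114.7
(np.float64(0.435324165961149), np.float64(0.3304285028071823), 0.055, 210) -> [346.7 -29.7  25.9] az -114.7
```

View pics/chk_top.png

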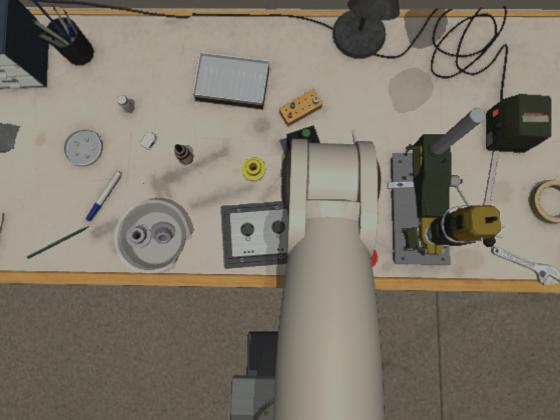

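Top view: both bushes are in the tub, around (138,235) and (162,235), and the two left bores are empty. The second bush seems to have shifted or tipped, so I'll check the tub for free space.

```bash
python3 - <<'E'
from h import *
W=np.load('chkW.npy')
for x in np.arange(.54,.385,-.01):
    print('%.2f'%x,' '.join('%3d'%(1000*np.max(W[...,2][m])) if (m:=(abs(W[...,0]-x)<.005)&(abs(W[...,1]-y)<.005)).any() else ' --' for y in np.arange(.43,.27,-.01)))
E
python3 -c "
import cv2;i=cv2.imread('pics/chk_top.png')[190:280,105:200];cv2.imwrite('pics/tubz.png',cv2.resize(i,None,fx=6,fy=6,interpolation=cv2.INTER_CUBIC))"
```

```text
0.54   4   4   2  --  44  45  44  46  45  44  45  44  45  41   3   4
0.53   4   4  42  45  46  40  35  34  24  25  28  39  45  45  44   2
0.52   4  --  46  45  38  24  10   8   7   6  10  19  31  44  46  45
0.51  --  43  47  32  17   6   9   9   5   7   7   7   9  32  41  45
0.50  39  46  42  15   9   8   8   8   7  45  47  47  41  12  31  46
0.49  45  47  36  35  34  34  31  26  43  49  51  47  45  39  22  40
0.48  46  44  34  35  55  54  55  42  43  47  52  53  49  31  10  33
0.47  44  40  35  53  54  52  53  52  35  52  55  56  53  40   8  31
0.46  45  40  34  35  56  53  53  52  28  50  54  38  47   7   8  28
0.45  47  43  32  34  55  54  56  31   8  41  41  37  37   7  11  30
0.44  45  43  27  32  34  33  33   6   6   8   6   5   7   8  21  28
0.43  41  45  38  21   8   8   7   8   8   8   8   6   8  13  27  24
0.42   0  43  45  35  15   7   7   7   6   6   7   6  13  30  29   4
0.41   5  41  45  45  37  24  13   8   7   6   8  19  36  41  37   4
0.40   4   3  42  45  45  44  37  28  25  25  30  39  44  46   4   4
0.39   2   3   4   3  46  46  46  44  43  45  46  45  44   6   4   3
```

View pics/tubz.png

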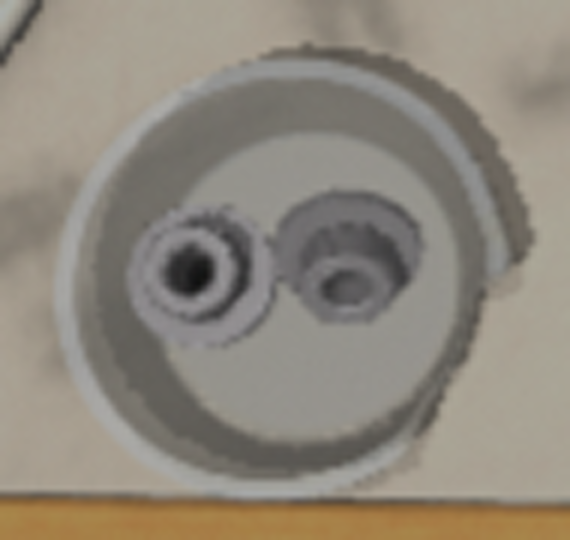

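The second bush lies tipped with its boss toward −x. Free floor for the third is at about (0.422, 0.345).

```bash
python3 -c "
from h import *
plan((.422,.345,.15,180),(.422,.345,.058,180))"
```

```text
now [ 0.4968 -0.012   0.0809] [-179.98   -0.     95.28] q6 83.3 F [ 0.5 -0.2 -1.3] open 0.0334 t 35.9
(0.422, 0.345, 0.15, 180) -> [362.4 -41.6 -69.1] az -84.7
(0.422, 0.345, 0.058, 180) -> [362.4 -41.6  22.9] az -84.7
```

Emit:
play_rows([
  [[0,0,-35],[0,0,0],1],
  [[10,-1,-65],[0,0,-5],1],
  [[50,-6,-69],[0,0,-13],1],
  [[95,-11,-69],[0,0,-21],1],
  [[140,-16,-69],[0,0,-29],1],
  [[185,-21,-69],[0,0,-37],1],
  [[230,-26,-69],[0,0,-45],1],
  [[275,-31,-69],[0,0,-53],1],
  [[320,-36,-69],[0,0,-61],1],
  [[350,-40,-69],[0,0,-69],1],
  [[362,-42,-60],[0,0,-77],1],
  [[362,-42,-45],[0,0,-85],1],
  [[362,-42,-25],[0,0,-85],1],
  [[362,-42,-5],[0,0,-85],1],
  [[362,-42,10],[0,0,-85],1],
  [[362,-42,20],[0,0,-85],1],
  [[362,-42,24],[0,0,-85],1],
  [[362,-42,24],[0,0,-85],1],
  [[362,-42,24],[0,0,-85],0.7],
  [[362,-42,24],[0,0,-85],0.4],
])

```text
time: 37.9
ee_pos: [0.4207, 0.3444, 0.0578]
tcp_rot: [180.0, 0.0, -179.5]
wrist_force: [-0.2, -0.1, -0.2]
opening: 0.0471
grasp_force: 0.0
```

Emit:
play_rows([
  [[0,0,0],[0,0,0],0.4],
  [[0,0,0],[0,0,0],0.4],
  [[0,0,0],[0,0,0],0.4],
  [[0,0,-20],[0,0,0],0.4],
  [[0,0,-50],[0,0,0],0.4],
  [[0,0,-90],[0,0,0],0.2],
  [[0,0,-130],[0,0,0],0.2],
  [[0,0,-150],[0,0,0],0.2],
  [[0,0,-150],[0,0,0],0.2],
])

```text
time: 38.8
ee_pos: [0.4215, 0.3451, 0.2107]
tcp_rot: [179.8, 0.2, -179.5]
wrist_force: [-0.2, 0.7, 0.0]
opening: 0.0684
grasp_force: 0.0
```

```bash
python3 -c "
from h import *
plan((.45,.0594,.24,95.5),(.67,.002,.24,95.5))"
```

```text
now [0.4215 0.3451 0.2107] [ 179.8     0.24 -179.53] q6 38.8 F [-0.2  0.7  0. ] open 0.0684 t 38.8
(0.45, 0.0594, 0.24, 95.5) -> [ -26.1 -285.9  -29.3] az 85.0
(0.67, 0.002, 0.24, 95.5) -> [-245.7 -345.1  -29.3] az 85.0
```

Emit:
play_rows([
  [[-12,-35,-20],[0,0,8],0.2],
  [[-26,-70,-40],[0,0,16],0],
  [[-40,-105,-60],[0,0,24],0],
  [[-52,-140,-70],[0,0,32],0],
  [[-65,-175,-70],[0,0,40],0],
  [[-77,-210,-70],[0,0,48],0],
  [[-90,-245,-70],[0,0,56],0],
  [[-102,-280,-70],[0,0,64],0],
  [[-115,-315,-70],[0,0,72],0],
  [[-126,-346,-70],[0,0,80],0],
  [[-126,-346,-70],[0,0,85],0],
  [[-126,-346,-70],[0,0,85],0],
  [[-126,-346,-70],[0,0,85],0],
])

```text
time: 40.1
ee_pos: [0.5492, -0.0004, 0.2763]
tcp_rot: [-179.9, -0.0, 95.6]
wrist_force: [-0.5, 0.2, 0.1]
opening: 0.0853
grasp_force: 0.0
```

```bash
python3 - <<'E'
from h import *
plan()
o,im,d,c=snap('wrist','w2.png'); W=world(o,d,c,'wrist'); np.savez('w2.npz',W=W,im=im)
g=im.mean(2)
# bores: below plate; dark spots on plate
m=(W[...,2]<.02)&(W[...,2]>-.05)|(g<60)
for x,y in((0.01,-.072),(.01,0),(.01,.072)):
    q=pl(x,y); k=m&(np.hypot(W[...,0]-q[0],W[...,1]-q[1])<.022); w=W[k]; print('bore',q,len(w),w[:,:2].mean(0) if len(w) else '')
m=(W[...,2]>.12)&(W[...,2]<.16)&(abs(W[...,0]-.678)<.03)&(abs(W[...,1])<.03); w=W[m]
if len(w): print('pen',len(w),w.mean(0),(w.max(0)+w.min(0))/2,np.ptp(w,axis=0))
E
```

```text
now [ 5.492e-01 -4.000e-04  2.763e-01] [-1.7993e+02 -1.0000e-02  9.5630e+01] q6 84.3 F [-0.5  0.2  0.1] open 0.0853 t 40.1
bore [ 0.49703835 -0.01227452] 10547 [ 0.49754487 -0.00059577]
bore [0.4902 0.0594] 744 [0.48943985 0.05826744]
bore [0.48336165 0.13107452] 864 [0.48330364 0.13218915]
pen 1281 [0.67614105 0.00408884 0.13992179] [0.67920203 0.00211656 0.13342197] [0.02615134 0.02589671 0.02670879]
```

View pics/w2.png

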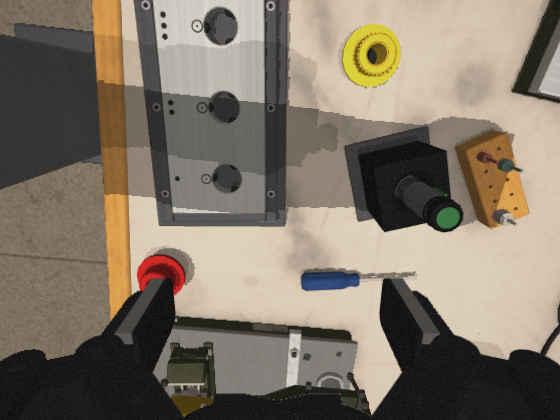

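Wrist view: all bores are empty, the ring marks are at (207,179), (202,106) and (197,27), and the pen cap is at (446,216).

```bash
python3 - <<'E'
from h import *
z=np.load('w2.npz'); W=z['W']; g=z['im'].mean(2)
for n,(u,v),y in((1,(207,179),-.072),(2,(202,106),0),(3,(197,27),.072)):
    print(n,np.round(np.median(W[v-1:v+2,u-1:u+2].reshape(-1,3),axis=0),4),'geom',np.round(pl(-.0115,y),4))
    p=g[v-12:v+13,u-12:u+13]; bl=cv2.GaussianBlur(p,(0,0),8); k=(p<bl-25); vv,uu=np.nonzero(k); print('  ringpx',uu.mean()-12+u,vv.mean()-12+v,len(uu))
# pen axis by circle fit of top face
m=(W[...,2]>.135)&(W[...,2]<.15)&(abs(W[...,0]-.678)<.03)&(abs(W[...,1])<.03); w=W[m]; print((w.max(0)+w.min(0))/2,w.mean(0),np.ptp(w,axis=0))
m=(W[...,2]>.066)&(W[...,2]<.08)&(abs(W[...,0]-.678)<.05)&(abs(W[...,1])<.05); w=W[m]; print('stand',(w.max(0)+w.min(0))/2,np.ptp(w,axis=0))
plan((.679,.0015,.18,95.5),(.679,.0015,.110,95.5))
E
```

```text
1 [ 0.4784 -0.015   0.0327] geom [ 0.4756 -0.0143]
  ringpx 213.47321428571428 176.58928571428572 112
2 [0.4706 0.0581 0.0327] geom [0.4688 0.0574]
  ringpx 208.16513761467888 105.58715596330275 109
3 [0.4642 0.1274 0.0333] geom [0.462 0.129]
  ringpx 203.53254437869822 25.88165680473373 169
[0.6795911  0.00191749 0.14096449] [0.67763189 0.00321399 0.14350483] [0.02537319 0.02549856 0.01162376]
stand [0.67666843 0.00173729 0.07296388] [0.0767012  0.08359175 0.01388218]
now [ 5.492e-01 -1.000e-04  2.766e-01] [-1.7996e+02 -1.0000e-02  9.5650e+01] q6 84.3 F [-0.3  0.6 -0.3] open 0.0852 t 40.15
(0.679, 0.0015, 0.18, 95.5) -> [-11.1 129.3  96.6] az 0.1
(0.679, 0.0015, 0.11, 95.5) -> [-11.1 129.3 166.6] az 0.1
```

Emit:
play_rows([
  [[-3,35,20],[0,0,0],0],
  [[-6,75,45],[0,0,0],0],
  [[-9,110,70],[0,0,0],0],
  [[-11,129,85],[0,0,0],0],
  [[-11,129,95],[0,0,0],0],
  [[-11,129,95],[0,0,0],0],
  [[-11,129,110],[0,0,0],0],
  [[-11,129,130],[0,0,0],0],
  [[-11,129,148],[0,0,0],0],
  [[-11,129,160],[0,0,0],0],
  [[-11,129,166],[0,0,0],0],
  [[-11,129,166],[0,0,0],0],
  [[-11,129,166],[0,0,0],0.4],
  [[-11,129,166],[0,0,0],1],
  [[-11,129,166],[0,0,0],1],
  [[-11,129,166],[0,0,0],1],
  [[-11,129,166],[0,0,0],1],
  [[-11,129,166],[0,0,0],1],
  [[-11,129,166],[0,0,0],1],
], grip_force=60)

```text
time: 42.05
ee_pos: [0.679, 0.0007, 0.1115]
tcp_rot: [180.0, 0.0, 95.5]
wrist_force: [-1.4, 0.0, 4.6]
opening: 0.0246
grasp_force: 58.6
```

```bash
python3 - <<'E'
from h import *
plan((.679,.002,.23,95.5),(.4772,-.0147,.18,95.5),(.4772,-.0147,.137,95.5))
E
```

```text
now [0.679  0.0007 0.1115] [179.97   0.    95.47] q6 84.6 F [-1.4  0.   4.6] open 0.0246 t 42.05
(0.679, 0.002, 0.23, 95.5) -> [ 1.300e+00  1.000e-01 -1.185e+02] az -0.0
(0.4772, -0.0147, 0.18, 95.5) -> [   3.9 -202.4  -68.5] az -0.0
(0.4772, -0.0147, 0.137, 95.5) -> [   3.9 -202.4  -25.5] az -0.0
```

Emit:
play_rows([
  [[0,0,-15],[0,0,0],1],
  [[0,0,-40],[0,0,0],1],
  [[0,0,-70],[0,0,0],1],
  [[0,0,-100],[0,0,0],1],
  [[0,0,-110],[0,0,0],1],
  [[0,-10,-110],[0,0,0],1],
  [[0,-35,-110],[0,0,0],1],
  [[0,-70,-110],[0,0,0],1],
  [[1,-105,-110],[0,0,0],1],
  [[2,-140,-100],[0,0,0],1],
  [[3,-175,-85],[0,0,0],1],
  [[3,-195,-65],[0,0,0],1],
  [[3,-202.3,-50],[0,0,0],1],
  [[3,-202.3,-43.5],[0,0,0],1],
  [[3,-202.3,-43.5],[0,0,0],1],
  [[3,-202.3,-43.5],[0,0,0],1],
])

```text
time: 43.65
ee_pos: [0.4779, -0.0155, 0.155]
tcp_rot: [180.0, 0.0, 95.5]
wrist_force: [0.3, -0.4, -0.4]
opening: 0.0248
grasp_force: 59.4
```

```bash
python3 - <<'E'
from h import *
plan((.4772,-.0159,.1318,95.5))
o,im,d,c=snap('side'); W=world(o,d,c,'side')
m=(W[...,2]>.055)&(W[...,2]<.125)&(abs(W[...,0]-.477)<.03)&(abs(W[...,1]+.015)<.03)
for a in np.arange(.055,.125,.01):
    k=m&(W[...,2]>=a)&(W[...,2]<a+.01); w=W[k]
    if len(w): print(round(a,3),len(w),'x',w[:,0].min().round(4),w[:,0].max().round(4),'ymax',w[:,1].max().round(4))
cv2.imwrite('pics/s3.png',cv2.resize(im[120:270,230:400,::-1],None,fx=4,fy=4))
E
```

```text
now [ 0.4779 -0.0155  0.155 ] [179.98   0.    95.48] q6 82.7 F [ 0.3 -0.4 -0.4] open 0.0248 t 43.65
(0.4772, -0.0159, 0.1318, 95.5) -> [-0.3 -0.8 23.2] az -0.0
0.055 14 x 0.4717 0.4817 ymax -0.0084
0.065 17 x 0.4694 0.4844 ymax -0.0047
0.075 26 x 0.4649 0.4872 ymax -0.0003
0.085 38 x 0.4651 0.4876 ymax 0.002
0.095 32 x 0.4657 0.4878 ymax 0.0013
0.105 35 x 0.4659 0.4881 ymax 0.0003
0.115 39 x 0.4643 0.4887 ymax 0.0011
```

View pics/s3.png

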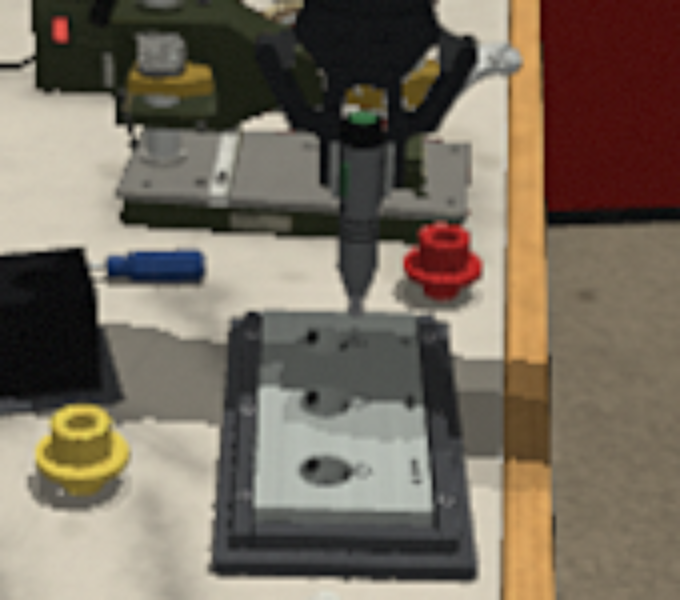

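```bash
python3 - <<'E'
from h import *
o,im,d,c=snap('side'); W=world(o,d,c,'side')
for u,v in((320,237),(321,237),(318,219),(319,220)): print(np.round(W[v,u],4))
print(np.round(pl(-.0115,.072),4))
E
```

```text
[0.463  0.1244 0.0284]
[0.4607 0.1245 0.0287]
[0.4732 0.0518 0.0304]
[0.4705 0.0542 0.0293]
[0.462 0.129]
```

```bash
python3 - <<'E'
from h import *
def f(W,x,y,z0,z1):
    m=(W[...,2]>z0)&(W[...,2]<z1)&(abs(W[...,0]-x)<.03)&(abs(W[...,1]-y)<.03); w=W[m]
    # cylinder axis fit with known radius 13 mm
    from scipy.optimize import least_squares
    r=least_squares(lambda p:np.hypot(w[:,0]-p[0],w[:,1]-p[1])-.013,[x,y-.003],loss='soft_l1',f_scale=.002).x
    print(len(w),np.round(r,4))
f(np.load('sideW.npy'),.679,.002,.08,.138)
o,im,d,c=snap('side'); W=world(o,d,c,'side'); f(W,.477,-.015,.085,.135)
W=np.load('topW.npy'); f(W,.679,.002,.09,.13)
o,im,d,c=snap('top','t4.png'); print(np.round(o['ee_pos'],4))
E
```

```text
222 [6.784e-01 5.000e-04]
184 [ 0.4774 -0.016 ]
64 [0.6798 0.002 ]
[ 0.478  -0.0155  0.1551]
```

Side fit puts the pen axis within about 1 mm of seat 1, so I'll press.

Emit:
play_rows([
  [[0,-0.5,6],[0,0,0],1],
  [[0,-0.5,12],[0,0,0],1],
  [[0,-0.5,16],[0,0,0],1],
  [[0,-0.5,18],[0,0,0],1],
  [[0,-0.5,19.5],[0,0,0],1],
  [[0,-0.5,21],[0,0,0],1],
  [[0,-0.5,22.2],[0,0,0],1],
  [[0,-0.5,23.2],[0,0,0],1],
  [[0,-0.5,23.2],[0,0,0],1],
  [[0,-0.5,23.2],[0,0,0],1],
  [[0,-0.5,23.2],[0,0,0],1],
])

```text
time: 44.95
ee_pos: [0.4767, -0.0156, 0.1315]
tcp_rot: [180.0, 0.0, 95.5]
wrist_force: [-2.1, -0.1, 2.6]
opening: 0.0246
grasp_force: 59.9
```

Emit:
play_rows([
  [[0,0,0.5],[0,0,0],1],
  [[0,0,1],[0,0,0],1],
  [[0,0,1],[0,0,0],1],
  [[0,0,1],[0,0,0],1],
  [[0,0,1],[0,0,0],1],
  [[0,0,1],[0,0,0],1],
  [[0,0,1],[0,0,0],1],
  [[0,0,1],[0,0,0],1],
])

```text
time: 45.75
ee_pos: [0.4768, -0.0156, 0.1304]
tcp_rot: [-180.0, 0.0, 95.5]
wrist_force: [-3.7, 0.1, 3.0]
opening: 0.0247
grasp_force: 59.9
```

```bash
python3 - <<'E'
from h import *
plan((.4770,-.0159,.160,95.5),(.470,.0566,.160,95.5),(.470,.0566,.1307,95.5))
E
```

```text
now [ 0.4768 -0.0156  0.1304] [-180.      0.     95.47] q6 82.7 F [-3.7  0.1  3. ] open 0.0247 t 45.75
(0.477, -0.0159, 0.16, 95.5) -> [ -0.3   0.2 -29.6] az -0.0
(0.47, 0.0566, 0.16, 95.5) -> [ 72.5   0.2 -29.6] az -0.0
(0.47, 0.0566, 0.1307, 95.5) -> [72.5  0.2 -0.3] az -0.0
```

Emit:
play_rows([
  [[0,0,-12],[0,0,0],1],
  [[0,0,-26],[0,0,0],1],
  [[15,0,-29],[0,0,0],1],
  [[40,0,-29],[0,0,0],1],
  [[62,0,-29],[0,0,0],1],
  [[72.5,0,-27],[0,0,0],1],
  [[72.5,0,-20],[0,0,0],1],
  [[72.5,0,-13],[0,0,0],1],
  [[72.5,0,-8],[0,0,0],1],
  [[72.5,0,-5],[0,0,0],1],
  [[72.5,0,-3],[0,0,0],1],
  [[72.5,0,-1],[0,0,0],1],
  [[72.5,0,0],[0,0,0],1],
  [[72.5,0,0],[0,0,0],1],
  [[72.5,0,0],[0,0,0],1],
  [[72.5,0,0],[0,0,0],1],
  [[72.5,0,0],[0,0,0],1],
  [[72.5,0,0],[0,0,0],1],
  [[72.5,0,0],[0,0,0],1],
  [[72.5,0,0],[0,0,0],1],
])

```text
time: 47.75
ee_pos: [0.4699, 0.0566, 0.1304]
tcp_rot: [180.0, 0.0, 95.5]
wrist_force: [-0.7, -2.0, 3.8]
opening: 0.0246
grasp_force: 59.9
```

Emit:
play_rows([
  [[0,0,0.3],[0,0,0],1],
  [[0,0,0.3],[0,0,0],1],
  [[0,0,0.3],[0,0,0],1],
  [[0,0,0.3],[0,0,0],1],
])

```text
time: 48.15
ee_pos: [0.4699, 0.0565, 0.1301]
tcp_rot: [180.0, 0.0, 95.5]
wrist_force: [-1.8, -1.6, 4.3]
opening: 0.0246
grasp_force: 59.9
```

```bash
python3 - <<'E'
from h import *
plan((.4632,.127,.160,95.5),(.4632,.127,.1305,95.5))
def f(W,x,y,z0,z1):
    m=(W[...,2]>z0)&(W[...,2]<z1)&(abs(W[...,0]-x)<.03)&(abs(W[...,1]-y)<.03); w=W[m]
    from scipy.optimize import least_squares
    r=least_squares(lambda p:np.hypot(w[:,0]-p[0],w[:,1]-p[1])-.013,[x,y-.003],loss='soft_l1',f_scale=.002).x
    print(len(w),np.round(r,4))
o,im,d,c=snap('side'); W=world(o,d,c,'side'); f(W,.47,.057,.07,.09); f(W,.47,.057,.09,.11)
E
```

```text
now [0.4699 0.0565 0.1301] [179.99   0.    95.47] q6 91.4 F [-1.8 -1.6  4.3] open 0.0246 t 48.15
(0.4632, 0.127, 0.16, 95.5) -> [ 70.8   0.1 -29.9] az -0.0
(0.4632, 0.127, 0.1305, 95.5) -> [70.8  0.1 -0.4] az -0.0
80 [0.4691 0.056 ]
82 [0.4695 0.0561]
```

Emit:
play_rows([
  [[0,0,-12],[0,0,0],1],
  [[0,0,-26],[0,0,0],1],
  [[15,0,-29],[0,0,0],1],
  [[40,0,-29],[0,0,0],1],
  [[62,0,-29],[0,0,0],1],
  [[71,0,-27],[0,0,0],1],
  [[71,0,-20],[0,0,0],1],
  [[71,0,-13],[0,0,0],1],
  [[71,0,-8],[0,0,0],1],
  [[71,0,-5],[0,0,0],1],
  [[71,0,-3],[0,0,0],1],
  [[71,0,-1],[0,0,0],1],
  [[71,0,0],[0,0,0],1],
  [[71,0,0],[0,0,0],1],
  [[71,0,0],[0,0,0],1],
  [[71,0,0],[0,0,0],1],
  [[71,0,0],[0,0,0],1],
  [[71,0,0],[0,0,0],1],
  [[71,0,0],[0,0,0],1],
  [[71,0,0],[0,0,0],1],
])

```text
time: 50.2
ee_pos: [0.4631, 0.1272, 0.1301]
tcp_rot: [180.0, 0.0, 95.5]
wrist_force: [-2.2, -2.3, 3.1]
opening: 0.0245
grasp_force: 59.9
```

Emit:
play_rows([
  [[0,0,0.3],[0,0,0],1],
  [[0,0,0.3],[0,0,0],1],
  [[0,0,0.3],[0,0,0],1],
  [[0,0,0.3],[0,0,0],1],
])

```text
time: 50.6
ee_pos: [0.4631, 0.1272, 0.1298]
tcp_rot: [180.0, -0.0, 95.5]
wrist_force: [-2.2, -2.7, 3.5]
opening: 0.0246
grasp_force: 59.9
```

```bash
cat >> h.py <<'E'
def cyl(W,x,y,z0,z1,r=.013):
    from scipy.optimize import least_squares
    m=(W[...,2]>z0)&(W[...,2]<z1)&(abs(W[...,0]-x)<.03)&(abs(W[...,1]-y)<.03); w=W[m]
    print(len(w),np.round(least_squares(lambda p:np.hypot(w[:,0]-p[0],w[:,1]-p[1])-r,[x,y-.003],loss='soft_l1',f_scale=.002).x,4))
E
python3 - <<'E'
from h import *
o,im,d,c=snap('side','s5.png'); W=world(o,d,c,'side'); cyl(W,.463,.127,.07,.09); cyl(W,.463,.127,.09,.11)
cv2.imwrite('pics/s5.png',cv2.resize(im[120:290,230:400,::-1],None,fx=3.5,fy=3.5))
plan((.463,.127,.23,95.5),(.6788,.001,.23,95.5),(.6788,.001,.112,95.5))
E
```

```text
84 [0.4628 0.1264]
90 [0.4629 0.1268]
now [0.4631 0.1272 0.1298] [179.99  -0.    95.47] q6 99.9 F [-1.2 -2.5  3.2] open 0.0248 t 50.65
(0.463, 0.127, 0.23, 95.5) -> [  -0.2   -0.2 -100.2] az -0.0
(0.6788, 0.001, 0.23, 95.5) -> [-146.2  202.6 -100.2] az -0.0
(0.6788, 0.001, 0.112, 95.5) -> [-146.2  202.6   17.8] az -0.0
```

View pics/s5.png

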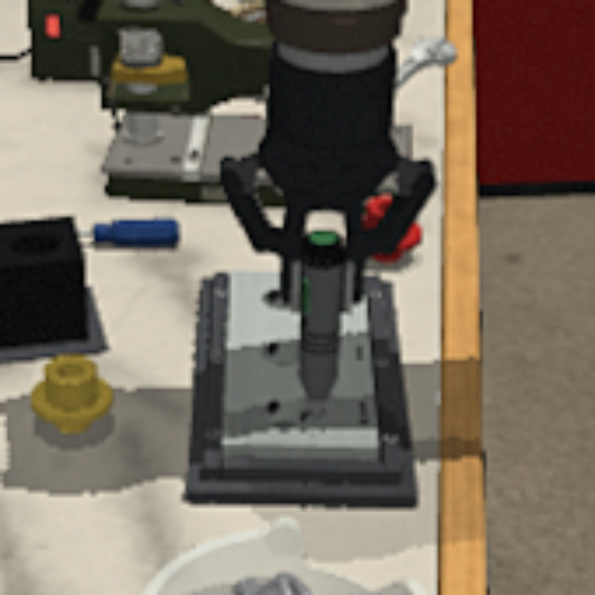

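Side view: the pen is upright and its nose is on the three-dot seat. Now the pen goes back to its stand.

Emit:
play_rows([
  [[0,0,-15],[0,0,0],1],
  [[0,0,-45],[0,0,0],1],
  [[0,0,-85],[0,0,0],1],
  [[-10,14,-100],[0,0,0],1],
  [[-30,42,-100],[0,0,0],1],
  [[-53,73,-100],[0,0,0],1],
  [[-76,105,-100],[0,0,0],1],
  [[-99,137,-100],[0,0,0],1],
  [[-122,169,-100],[0,0,0],1],
  [[-138,191,-100],[0,0,0],1],
  [[-146,202.4,-100],[0,0,0],1],
  [[-146,202.4,-95],[0,0,0],1],
  [[-146,202.4,-80],[0,0,0],1],
  [[-146,202.4,-65],[0,0,0],1],
  [[-146,202.4,-55],[0,0,0],1],
  [[-146,202.4,-55],[0,0,0],1],
  [[-146,202.4,-55],[0,0,0],1],
])

```text
time: 52.35
ee_pos: [0.6782, 0.0016, 0.1854]
tcp_rot: [180.0, -0.0, 95.5]
wrist_force: [0.3, -0.3, -1.8]
opening: 0.0246
grasp_force: 59.5
```

```bash
python3 - <<'E'
from h import *
plan((.6788,.001,.113,95.5))
o,im,d,c=snap('side'); W=world(o,d,c,'side'); cyl(W,.679,.002,.12,.16)
E
```

```text
now [0.6782 0.0016 0.1854] [ 1.7999e+02 -1.0000e-02  9.5490e+01] q6 84.6 F [ 0.3 -0.3 -1.8] open 0.0246 t 52.35
(0.6788, 0.001, 0.113, 95.5) -> [-0.6  0.6 72.4] az -0.0
156 [0.6777 0.0012]
```

Emit:
play_rows([
  [[-0.6,0.6,8],[0,0,0],1],
  [[-0.6,0.6,16],[0,0,0],1],
  [[-0.6,0.6,24],[0,0,0],1],
  [[-0.6,0.6,32],[0,0,0],1],
  [[-0.6,0.6,40],[0,0,0],1],
  [[-0.6,0.6,46],[0,0,0],1],
  [[-0.6,0.6,52],[0,0,0],1],
  [[-0.6,0.6,58],[0,0,0],1],
  [[-0.6,0.6,63],[0,0,0],1],
  [[-0.6,0.6,67],[0,0,0],1],
  [[-0.6,0.6,70],[0,0,0],1],
  [[-0.6,0.6,72],[0,0,0],1],
  [[-0.6,0.6,72],[0,0,0],1],
])

```text
time: 53.7
ee_pos: [0.6791, 0.0006, 0.1126]
tcp_rot: [-180.0, -0.0, 95.5]
wrist_force: [1.3, -1.1, -1.8]
opening: 0.0246
grasp_force: 59.5
```

Emit:
play_rows([
  [[0,0,0.7],[0,0,0],1],
  [[0,0,0.7],[0,0,0],0.8],
  [[0,0,0.7],[0,0,0],0.5],
  [[0,0,0.7],[0,0,0],0.2],
  [[0,0,0.7],[0,0,0],0],
  [[0,0,0.7],[0,0,0],0],
  [[0,0,0.7],[0,0,0],0],
  [[0,0,-10],[0,0,0],0],
  [[0,0,-30],[0,0,0],0],
  [[0,0,-60],[0,0,0],0],
  [[0,0,-100],[0,0,0],0],
  [[0,-20,-140],[0,0,0],0],
  [[0,-60,-160],[0,0,0],0],
  [[0,-110,-160],[0,0,0],0],
  [[0,-160,-160],[0,0,0],0],
  [[0,-210,-160],[0,0,0],0],
  [[0,-250,-160],[0,0,0],0],
  [[0,-280,-160],[0,0,0],0],
  [[0,-280,-160],[0,0,0],0],
  [[0,-280,-160],[0,0,0],0],
])

```text
time: 55.7
ee_pos: [0.4003, -0.0261, 0.2741]
tcp_rot: [179.8, 0.0, 95.5]
wrist_force: [0.5, -0.2, -0.3]
opening: 0.0857
grasp_force: 0.0
```

```bash
python3 - <<'E'
from h import *
check(); o,im,d,c=snap('side'); W=world(o,d,c,'side'); cyl(W,.679,.002,.08,.138)
a=cv2.imread('pics/chk_top.png')[90:280,100:400]; b=im[150:400,160:400,::-1]
cv2.imwrite('pics/fin.png',np.hstack([cv2.resize(a,(420,266)),cv2.resize(b,(255,266))]))
plan()
E
```

```text
plate -0.045 0.0286 36
plate 0.025 0.0286 43
plate 0.095 0.029 57
plate 0.16 0.0285 100
tub [0.4638749  0.34750267] 0.08083527481471253 478 [0.46440403 0.34628563]
225 [6.785e-01 6.000e-04]
now [ 0.4011 -0.026   0.2728] [-179.99   -0.     95.48] q6 80.8 F [-0.  -0.2  0.1] open 0.0852 t 55.85
```

View pics/fin.png

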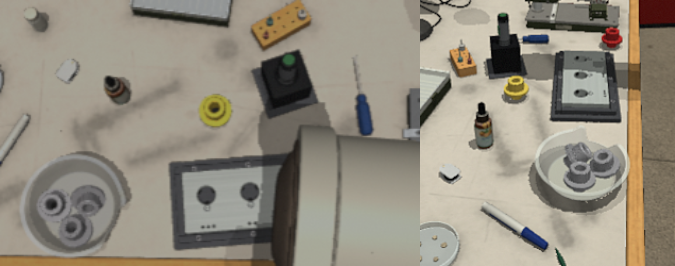

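All three bushes are in the tub, the pen is back in its stand, and the plate is flat. Handing in.

```bash
python3 -c "
from h import *
print(workorder.job_done())"
```

```text
the job is handed in; nothing more can be done
None
```

The job is handed in, with no verdict returned: all three bushes are in the tub, the pen was pressed on seats one, two and three in order and stood back in its stand, and the plate lies flat in its base.

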